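# Check how far a control-unit lid opens and post the verdict

### The arm

A 6-joint arm with a two-finger parallel gripper is mounted at the origin on the work surface. World frame = base frame: x ahead of the robot, y to its left, z up, the work surface at z = 0. Lengths are in m, angles in rad, forces in N, time in s.
With the tool pointing down it reaches from about 0.425 to 0.95 m from the base axis. Payload 3.5 kg.
Tool frame: the origin (TCP) lies at the very end of the fingers, on their centre line; the grasp point (between the pads) lies 19 mm behind it; z points along the fingers, y is the line along which they close (so a half turn about z gives the same grasp; the last joint's range is limited). The gripper opens to 85 mm and grips with 20 to 120 N. Pads are 22 mm wide; open, the fingers measure 114 mm over their backs; the gripper's body (76 mm by 85 mm) begins 54 mm behind the grasp point. The pads swing forward as they close: fully open they stand 13 mm farther back than shut.
Start: joints at [-1.426, 0.286, 1.577, -0, 1.279, -0.15], TCP at [0.196, -0.646, 0.231] pointing down, gripper open.
Joint ranges: [-2.77, 2.77], [-0.9, 2.22], [0.21, 2.48], [-1.53, 4.67], [0.24, 2.81], [-2.84, 2.84]. Speed limits (rad/s): [2.79, 2.79, 3.14, 3.14, 3.14, 3.14].

### API

Orientations are given as a unit quaternion [x, y, z, w].
In Python, from plant import ctrl gives the robot as it stands.
- The arm moves only by the tool carry_out, never from a script. Its argument "deltas" is one flat list of numbers, 6 for each row, row after row: the shift along the tool's x, y, z in m, then the turn, a rotation vector about the tool's x, y, z in rad. A call has 1 to 5 rows; each row is the pose to reach, as a shift and turn from the pose commanded when the call began, along the tool's axes at that moment; what a row does not reach only later rows make up. A row lasts 1/8 s, in which the tool goes at most 62.5 mm and 10.7 degrees, less where a joint would pass 70% of its speed; a pose out of reach is approached as far as the arm can. A call with a gripper value outside its range is refused whole. "grip" is the opening in per cent of the stroke, from 0 (shut) to 100 (fully open), set as the call begins (left out, the last holds). The fingers move at their own pace and stop on an object; "grip_force" is the grip in N (left out, the last holds). Time passes only in rows, so rows that repeat a pose let the fingers close. It gives the time, the measured TCP pose, the force, the opening and the grip force at its end, in the units of the state.
- ctrl.get_state(): the state, without advancing time (a new reading comes with each control period).
- ctrl.read_camera(name): name is "side" or "top" or "wrist"; returns (picture, depth): 420x560x3 uint8, red, green, blue; 420x560 float32, m along the optical axis (not along the pixel's ray), 0 where there is no reading.
- ctrl.camera_model(name): a dict with "intrinsics" (3x3 intrinsics, pixels), "extrinsics" (4x4, takes a point from world to camera coordinates); the wrist camera has in their place "hand_eye" (4x4, takes a point from camera to tool coordinates, whose origin is the TCP and whose axes are the flange's). Camera axes: x right, y down, z forward; pixel columns grow to the right and rows downward; lengths in m; the calibration is good to about 2 mm. A picture is of the moment at which its call begins: read the wrist's pose just before it. camera_model takes no time and is no camera call.
- ctrl.sign_off(): hands the job in; it is judged then, once.
Trained networks look in the newest picture that a camera, given by its name, has taken for a name from the list of things; names that differ only in an ending like _2 or _b are one class to them, and where a whole thing is asked for, a point or a joint stands for the part that bears it (a point fixed in the world has none). Each returns a list of dicts, best first, with "score" (0 to 1); they miss things now and then, are a little off and sometimes report something else, mostly with a low value. They report only what shows in the picture. A call takes as long as a camera call. They do not tell look-alikes from the thing itself.
- ctrl.find_in(camera, query): "uv" ([column, row] in pixels, amid what is visible of it).
The state is a dict: "time": time; "qpos": joint angles; "dq": joint speeds; "joint_efforts": joint torques, N m; "eef_pos": TCP position; "tcp_rot": TCP orientation; "contact_force": force on the tool from outside, world axes, zero at the start; "wrist_torque": the same for the moment, N m; "opening": opening from 0.0 (shut) to 1.0 (fully open); "finger_force": force on a finger pad.
Only numpy, scipy, OpenCV 4.12 (cv2) and the standard library are available. Lean on these libraries where they do the work, as an engineer would, in place of code of your own. Each camera call takes 0.05 s, during which the arm holds its last target. There are 200 camera calls.

### The job

Open the lid of the black control-unit case until it meets its stop, pressing lightly against the stop for a moment to be sure but without forcing it, and leave the lid standing open there. Then post the verdict on the status slider: if the lid went past upright, slide the yellow grip all the way to the green disc's end of the track; if it stopped short of upright, all the way to the red disc's end. Leave the can, the plug and the screwdriver where they are.

Things in the scene. Friction and masses are not known exactly. Their poses are not given: they have to be found in the camera images.
- case: Black plastic control-unit case fixed to the bench, 120 (x) x 180 (y) x 90 mm high, 5 mm walls; origin at the centre of its underside, z up. Its front (-x) faces the robot, turned by its yaw. The bench in front of the lip is clear for 100 mm. A 50 mm wide, 12 mm deep grey flange stands on its +y side.
- lid (a joint): Opening angle of the case's lid, rad: 0 = closed (level), 1.571 = upright; it grows as the front edge swings up and away from the robot. Lid 6 mm thick, 180 mm wide, 0.3 kg, hinged along the case's y axis at its far top edge. The hinge is stiff: the lid stays where it is left and takes 3 to 6 N at the lip to move. Starts shut or slightly ajar (0 to 0.2 rad). Its stop: see buffer.
- lid_hinge (a point): Point on the lid's hinge axis, midway along it: 60 mm behind the case's centre along its x axis and 90.5 mm above the bench. Its axes turn with the lid: the lid extends along its -x, its y is the hinge axis; the lid's underside lies in its plane z = 0.
- lip (a point): Middle of the front edge of the orange pull lip on the lid, half-way through its 6 mm thickness; 151 mm from the hinge axis. The lip is 100 mm wide and juts 31 mm out from the case's front wall, about 93 mm above the bench when closed, nothing beneath. A shut gripper that leans (body towards the robot) can lift it from below and then push it on round.
- horn: Yellow stop horn, 8 x 8 x 66 mm, fixed to the lid at the hinge's middle and square to the lid; origin on the hinge axis, z along it (up when the lid is closed). It swings back and down into the slot of the grey housing and meets the buffer in there.
- buffer: Grey housing fixed behind the case, 56 x 170 mm, 116 mm high, with a 14 mm slot for the horn; origin on the hinge axis, near face 22 mm behind it. Hidden in it is the stop, a rubber buffer that halts the lid either short of upright (somewhere in 60 to 76 degrees) or past it (97 to 113). It feels firm, about 6 N per mm at the lip; more than 25 N at the lip is forcing it.
- marker_base: Status slider: aluminium track fixed to the bench, 40 (x) x 170 (y) x 14 mm high; origin at the centre of its underside; the grip slides along its y axis.
- marker (a joint): Position of the yellow grip along the track, m: 0 at the track's -y end, 0.12 at its +y end; about 1.5 N moves it and it stays where it is left. Starts near the middle.
- marker_top (a point): Centre of the top of the yellow grip, 54.5 mm above the bench; the grip is a block 28 (across the track) x 20 (along it) x 40 mm high.
- green_disc_mid (a point): Centre of the green disc, 32 mm across, 4 mm thick, fixed to the bench 105 mm from the track's centre past one end of the track (45 mm from the grip's centre when it is at that end). Which end varies.
- red_disc_mid (a point): Centre of the red disc, like the green one, past the other end.
- can_mid (a point): Middle of a loose spray can, 52 mm across, 140 mm high, standing; leave alone.
- plug_mid (a point): Middle of a loose black connector plug, 95 x 36 x 30 mm; leave alone.
- screwdriver_grip (a point): Middle of the handle of a loose screwdriver, 200 mm long, 26 mm thick; leave alone.
Not all that is in view belongs to the job. Leave any pink look-alike of the marker_base alone.

How it is judged:
On the way, in this order (a step that is already met when the one before it is completed fails the run):
1. the lid's horn bears on the buffer (over 3 N between horn and buffer) for 0.2 s (contact force between horn and buffer above 3 N), for 0.2 s.
2. the slider's grip is moved to within 10 mm of an end of its track ((horizontal distance between marker_top and green_disc_mid below 0.055 m or horizontal distance between marker_top and red_disc_mid below 0.055 m)), for 0.1 s.
At the end, for the whole second after the job is handed in: The lid stands still, left open at its stop: past upright (over 1.65 rad) with the yellow grip at the green disc's end, or short of upright (0.98 to 1.36 rad) with the grip at the red disc's end; the grip within 10 mm of that end of its travel (((value of joint lid above 1.65 rad and horizontal distance between marker_top and green_disc_mid below 0.055 m) or (value of joint lid between 0.98 and 1.36 rad and horizontal distance between marker_top and red_disc_mid below 0.055 m)) and velocity of joint lid between -0.05 and 0.05 rad/s); the robot touches nothing.
It fails at once if the lid is forced against its stop (over 85 N between horn and buffer, about 35 N at the lip) (contact force between horn and buffer above 85 N).
It fails at once if the can, plug or screwdriver is moved more than 30 mm (distance of any of can_mid, plug_mid, screwdriver_grip from where it was at the start of the episode above 0.03 m).
It also fails if it takes over 64 s, if anything falls off the work surface, if the arm or the gripper's body presses on something with over 40 N, if the wrist force passes 120 N, or if a joint passes its speed limit or range.

## Working session

There is one attempt and no reset: what is moved stays moved. The work goes in short steps, Python scripts to look and compute and a tool call to move; the robot and the scene stay as the last step left them, time stands still between calls to the robot, and variables do not carry over. Pictures are saved under pics/ and viewed, at most 10 in all, crops included, and the job is handed in when it is done.

Besides the shell and the picture viewer there is one more tool, called after ">>>" as name(argument=value, ...), one argument or row to a line, values as JSON. carry_out: Moves the arm, as the interface text tells. Its arguments: {"type":"object","properties":{"deltas":{"type":"array"},"grip":{"type":"number"},"grip_force":{"type":"number"}},"required":["deltas"]}

```bash
mkdir -p pics; ls; cat > h.py <<'E'
import numpy as np, cv2
from scipy.spatial.transform import Rotation as R
from plant import ctrl
def cam(n):
    m=ctrl.camera_model(n); K=np.array(m["intrinsics"])
    if n=="wrist":
        s=ctrl.get_state(); T=np.eye(4); T[:3,:3]=R.from_quat(s["tcp_rot"]).as_matrix(); T[:3,3]=s["eef_pos"]
        return K,T@np.array(m["hand_eye"])
    return K,np.linalg.inv(np.array(m["extrinsics"]))
def pt(K,C,d,u,v):
    z=np.median([x for x in d[int(v)-2:int(v)+3,int(u)-2:int(u)+3].ravel() if x>0] or [0])
    return (C@np.r_[np.linalg.inv(K)@[u,v,1]*z,1])[:3]
E
python3 - <<'E'
from h import *
for n in ("side","top"):
    K,C=cam(n); p,d=ctrl.read_camera(n); cv2.imwrite(f"pics/{n}0.png",p[:,:,::-1]); np.save(f"{n}0.npy",d)
    print(n,C.round(3).tolist())
    for q in ("case","lip","horn","buffer","marker_base","marker_top","green_disc_mid","red_disc_mid","can_mid","plug_mid","screwdriver_grip"):
        print(q,[(np.round(r["uv"]).tolist(),round(r["score"],2),pt(K,C,d,*r["uv"]).round(3).tolist()) for r in ctrl.find_in(n,q)[:3]])
print(ctrl.get_state())
E
```

```text
pics
side [[0.984, -0.099, 0.151, 0.364], [-0.18, -0.574, 0.799, -0.812], [0.007, -0.813, -0.582, 0.617], [0.0, 0.0, 0.0, 1.0]]
case [([388.0, 248.0], 0.71, [0.689, -0.275, 0.096]), ([293.0, 180.0], 0.61, [0.554, -0.0, 0.104]), ([284.0, 159.0], 0.57, [0.549, 0.094, 0.111])]
lip [([282.0, 160.0], 0.67, [0.543, 0.088, 0.113])]
horn [([309.0, 154.0], 0.45, [0.629, 0.136, 0.1])]
buffer [([326.0, 179.0], 0.68, [0.631, -0.025, 0.113])]
marker_base [([394.0, 348.0], 0.95, [0.643, -0.443, 0.016]), ([261.0, 389.0], 0.89, [0.402, -0.476, 0.016]), ([194.0, 307.0], 0.85, [0.298, -0.29, 0.015])]
marker_top [([205.0, 317.0], 0.87, [0.32, -0.343, 0.047]), ([276.0, 277.0], 0.72, [0.465, -0.261, 0.039]), ([409.0, 358.0], 0.7, [0.641, -0.489, 0.054])]
green_disc_mid [([295.0, 320.0], 0.52, [0.486, -0.344, 0.004])]
red_disc_mid []
can_mid [([388.0, 248.0], 0.84, [0.689, -0.275, 0.097])]
plug_mid [([229.0, 152.0], 0.58, [0.413, 0.32, 0.027])]
screwdriver_grip [([311.0, 141.0], 0.78, [0.698, 0.366, 0.022])]
top [[0.008, -0.988, 0.154, 0.317], [-1.0, -0.01, -0.009, -0.06], [0.011, -0.154, -0.988, 1.261], 
[... 847 characters left out ...]
09])]
{'time': 1.2, 'qpos': array([-1.42600524e+00,  2.86302798e-01,  1.57664530e+00,  3.92005076e-05,
        1.27858585e+00, -1.50019225e-01]), 'dq': array([-0.0007989 , -0.00098007,  0.00096257,  0.00108967, -0.00059802,
        0.00028968]), 'joint_efforts': array([ 3.14322870e-04, -4.05964744e+01, -2.92938513e+01, -1.53921360e-04,
        5.42604084e-04,  9.82973063e-07]), 'eef_pos': array([ 0.19615394, -0.64588544,  0.23135266]), 'tcp_rot': array([9.89156346e-01, 1.46866342e-01, 1.86927599e-05, 2.94016778e-05]), 'contact_force': array([0.32624307, 0.86327777, 0.01240575]), 'wrist_torque': array([ 0.04364402,  0.02995568, -0.02116215]), 'finger_force': 0.0, 'opening': 0.995438876706308}
```

View both.

View pics/top0.png

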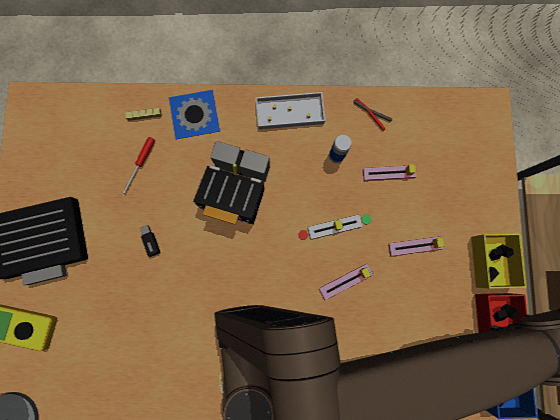

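View pics/side0.png

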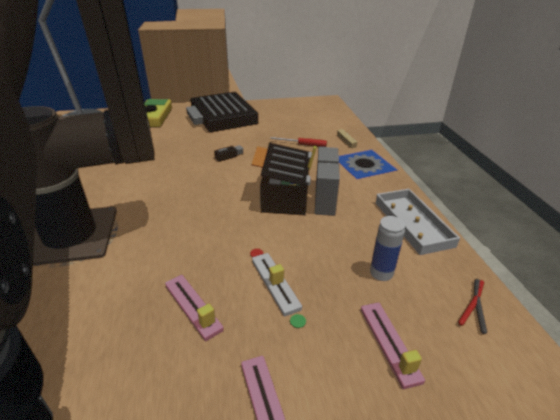

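```bash
cat > m.py <<'E'
from h import *
for n in ("top","side"):
    K,C=cam(n); p=cv2.imread(f"pics/{n}0.png"); d=np.load(f"{n}0.npy")
    v,u=np.mgrid[:420,:560]; W=(np.stack([u,v,np.ones_like(u)],-1)@np.linalg.inv(K).T)*d[...,None]
    W=W@C[:3,:3].T+C[:3,3]; hsv=cv2.cvtColor(p,cv2.COLOR_BGR2HSV).astype(int); H,S,V=hsv[...,0],hsv[...,1],hsv[...,2]
    def seg(name,mask,rect=False):
        q=W[mask&(d>0)]
        if len(q)<5: print(n,name,len(q)); return
        med=np.median(q,0); s=f"{n} {name} n={len(q)} med={med.round(3)} z[10,90]={np.percentile(q[:,2],[10,90]).round(3)}"
        if rect:
            (c,sz,a)=cv2.minAreaRect(q[:,:2].astype(np.float32)); s+=f" rect c={np.round(c,3)} sz={np.round(sz,3)} ang={a:.1f}"
        print(s)
    def box(x0,x1,y0,y1): return (W[...,0]>x0)&(W[...,0]<x1)&(W[...,1]>y0)&(W[...,1]<y1)
    b=box(.45,.8,-.08,.25)
    seg("lip",b&(H>8)&(H<22)&(S>170)&(W[...,2]>.08),True)
    seg("lidtop",b&(V<70)&(W[...,2]>.085),True)
    seg("buffertop",b&(S<60)&(V>90)&(W[...,2]>.108)&(W[...,0]>.6),True)
    t=box(.36,.56,-.4,-.1)
    seg("red",t&((H<6)|(H>174))&(S>130)&(W[...,2]<.03),True)
    seg("green",t&(H>45)&(H<80)&(S>110)&(W[...,2]<.03),True)
    seg("grip top",t&(H>22)&(H<34)&(S>120)&(W[...,2]>.049),True)
    seg("track",t&(S<60)&(V>120)&(W[...,2]<.03)&(W[...,2]>.008),True)
    q=W[b&(V<80)&(W[...,2]>.085)&(W[...,0]<.68)]
    if n=="top":
        A=np.c_[q[:,:2],np.ones(len(q))]; print("lid plane",np.linalg.lstsq(A,q[:,2],rcond=None)[0].round(3))
    seg("can",box(.6,.78,-.33,-.18)&(W[...,2]>.02),True)
p=cv2.imread("pics/top0.png")[130:270,180:460]; cv2.imwrite("pics/crop1.png",cv2.resize(p,None,fx=2.8,fy=2.8,interpolation=cv2.INTER_CUBIC))
E
python3 m.py
```

```text
top lip n=358 med=[0.485 0.104 0.121] z[10,90]=[0.118 0.125] rect c=[0.54  0.088] sz=[0.101 0.145] ang=73.5
top lidtop n=2194 med=[0.557 0.079 0.107] z[10,90]=[0.097 0.117] rect c=[0.579 0.076] sz=[0.178 0.226] ang=73.5
top buffertop n=874 med=[0.661 0.049 0.116] z[10,90]=[0.113 0.118] rect c=[0.661 0.052] sz=[0.168 0.055] ang=73.8
top red n=73 med=[ 0.441 -0.146  0.004] z[10,90]=[-0.     0.008] rect c=[ 0.452 -0.221] sz=[0.029 0.18 ] ang=8.9
top green n=73 med=[ 0.491 -0.348  0.004] z[10,90]=[0.001 0.008] rect c=[ 0.479 -0.273] sz=[0.028 0.181] ang=9.8
top grip top n=50 med=[ 0.468 -0.25   0.053] z[10,90]=[0.051 0.056] rect c=[ 0.467 -0.252] sz=[0.026 0.018] ang=18.6
top track n=453 med=[ 0.466 -0.235  0.014] z[10,90]=[0.011 0.017] rect c=[ 0.466 -0.246] sz=[0.039 0.169] ang=14.2
lid plane [-0.119  0.042  0.171]
top can n=423 med=[ 0.689 -0.247  0.131] z[10,90]=[0.05  0.142] rect c=[ 0.699 -0.252] sz=[0.051 0.05 ] ang=31.9
side lip n=54 med=[0.485 0.085 0.124] z[10,90]=[0.093 0.126] rect c=[0.493 0.061] sz=[0.06  0.152] ang=14.1
side lidtop n=1580 med=[0.554 0.041 0.107] z[10,90]=[0.092 0.119] rect c=[0.588 0.071] sz=[0.179 0.192] ang=74.5
side buffertop n=603 med=[0.657 0.037 0.118] z[10,90]=[0.117 0.119] rect c=[0.659 0.053] sz=[0.17  0.055] ang=73.9
side red n=63 med=[ 0.438 -0.142  0.006] z[10,90]=[0.004 0.007] rect c=[ 0.437 -0.142] sz=[0.026 0.022] ang=23.3
side green n=117 med=[ 0.49  -0.348  0.006] z[10,90]=[0.004 0.007] rect c=[ 0.491 -0.349] sz=[0.025 0.025] ang=12.1
side grip top n=98 med=[ 0.466 -0.254  0.055] z[10,90]=[0.052 0.057] rect c=[ 0.466 -0.252] sz=[0.026 0.019] ang=15.9
side track n=804 med=[ 0.466 -0.273  0.016] z[10,90]=[0.014 0.017] rect c=[ 0.465 -0.245] sz=[0.041 0.171] ang=14.3
side can n=1475 med=[ 0.691 -0.271  0.1  ] z[10,90]=[0.038 0.142] rect c=[ 0.7   -0.255] sz=[0.051 0.051] ang=34.2
```

View pics/crop1.png

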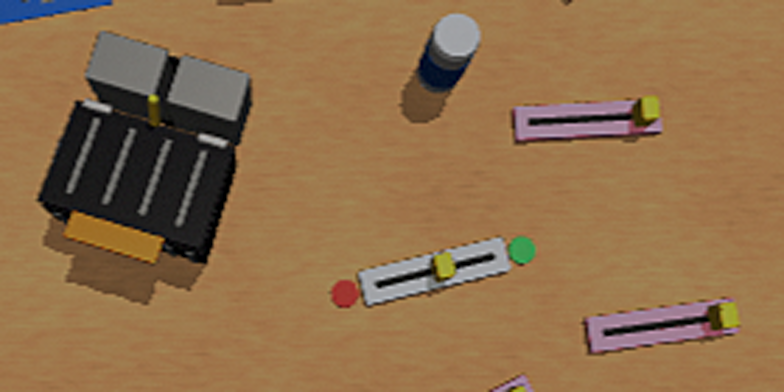

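The crop shows the silver track with the red disc at (343,293), the green disc at (521,250) and the grip at (444,265). The three pink tracks, at (588,120) and (660,318) plus one cut off at the bottom edge, are the look-alikes, so the silver one is ours. The case with the orange lip is at (115,240). I'm moving there now.

>>> carry_out(
  deltas=[0.056,-0.018,-0.006,0,0,0.11,0.112,-0.036,-0.012,0,0,0.22,0.168,-0.054,-0.018,0,0,0.33,0.224,-0.072,-0.024,0,0,0.44,0.28,-0.09,-0.03,0,0,0.55],
  grip=0,
)

```text
time: 1.82
eef_pos: [0.4393, -0.4772, 0.2617]
tcp_rot: [0.992, -0.129, 0.0, 0.0]
contact_force: [0.0, -0.3, -0.3]
opening: -0.002
finger_force: 0.0
```

```bash
cat > s.py <<'E'
from h import *
s=ctrl.get_state(); M=R.from_quat(s["tcp_rot"]).as_matrix()
print("t",round(s["time"],2),"q",s["qpos"].round(4).tolist(),"p",s["eef_pos"].round(4).tolist(),"F",s["contact_force"].round(1).tolist(),"tau",s["wrist_torque"].round(2).tolist(),"op",round(s["opening"],2)); print(M.round(3).tolist())
open("log.txt","a").write(repr((s["qpos"].tolist(),s["eef_pos"].tolist(),s["tcp_rot"].tolist()))+"\n")
def go(p): print("tool shift to",p,(M.T@(np.array(p)-s["eef_pos"])).round(3).tolist())
E
python3 - <<'E'
from s import *
go((.44,-.2,.28)); go((.40,.05,.25))
E
```

```text
t 1.82 q [-0.9828, 0.2076, 1.6153, -0.0, 1.3182, 0.8469] p [0.4393, -0.4772, 0.2617] F [0.0, -0.3, -0.3] tau [0.0, -0.03, 0.01] op -0.0
[[0.967, -0.256, 0.0], [-0.256, -0.967, -0.0], [0.0, 0.0, -1.0]]
tool shift to (0.44, -0.2, 0.28) [-0.07, -0.268, -0.018]
tool shift to (0.4, 0.05, 0.25) [-0.173, -0.5, 0.011]
```

>>> carry_out(
  deltas=[-0.014,-0.054,-0.004,0,0,0,-0.028,-0.108,-0.008,0,0,0,-0.042,-0.162,-0.012,0,0,0,-0.056,-0.215,-0.016,0,0,0,-0.07,-0.268,-0.02,0,0,0],
)

```text
time: 2.45
eef_pos: [0.4376, -0.1997, 0.2817]
tcp_rot: [0.992, -0.127, 0.0, 0.0]
contact_force: [0.2, 0.0, 0.7]
opening: -0.002
finger_force: 0.0
```

```bash
python3 - <<'E'
from s import *
go((.43,.10,.25))
E
```

```text
t 2.45 q [-0.6395, -0.1915, 1.9808, 0.0002, 1.3515, 1.1868] p [0.4376, -0.1997, 0.2817] F [0.2, 0.0, 0.7] tau [0.02, -0.01, 0.02] op -0.0
[[0.968, -0.253, 0.001], [-0.253, -0.968, -0.0], [0.001, 0.0, -1.0]]
tool shift to (0.43, 0.1, 0.25) [-0.083, -0.288, 0.032]
```

>>> carry_out(
  deltas=[-0.018,-0.058,0,0,0.06,0,-0.036,-0.116,0,0,0.12,0,-0.054,-0.174,0,0,0.18,0,-0.072,-0.232,0,0,0.24,0,-0.09,-0.29,0,0,0.3,0],
)

```text
time: 3.08
eef_pos: [0.4236, 0.1036, 0.2821]
tcp_rot: [0.98, -0.126, 0.15, 0.019]
contact_force: [0.4, 0.9, -0.2]
opening: 0.001
finger_force: 0.0
```

```bash
cat > ik.py <<'E'
from h import *
from scipy.optimize import least_squares
# x: h,L2,L3,off,L ; q order 1 yaw,2,3 pitch,4 roll,5 pitch,6 roll
def fk(q,x):
    h,L2,L3,off,L=x; Y=lambda a:R.from_euler('y',a); Z=lambda a:R.from_euler('z',a)
    R1=Z(q[0]); R2=R1*Y(q[1]); R3=R2*Y(q[2]); R4=R3*Z(q[3]); R5=R4*Y(q[4]); R6=R5*Z(q[5])
    p=np.array([0,0,h])+R1.apply([0,off,0])+R2.apply([0,0,L2])+R3.apply([0,0,L3])+R6.apply([0,0,L])
    return p,R6
lo=np.array([-2.77,-.9,.21,-1.53,.24,-2.84]);hi=-np.array([-2.77,-2.22,-2.48,-4.67,-2.81,-2.84])
X=None
def fit():
    D=[eval(l) for l in open("log.txt")]
    f=lambda x:np.concatenate([fk(q,x)[0]-p for q,p,_ in D])
    s=least_squares(f,[.2,.44,.567,.1,.23]); return s.x,np.abs(s.fun).max(),D
def ik(p,Rm,q0,x,T):
    # T: constant tool offset rotation
    def f(q):
        a,b=fk(q,x); return np.r_[(a-p)*10,((b*T).inv()*Rm).as_rotvec()]
    s=least_squares(f,np.clip(q0,lo+.01,hi-.01),bounds=(lo,hi)); return s.x,np.abs(s.fun).max()
def setup():
    x,e,D=fit(); Ts=[fk(q,x)[1].inv()*R.from_quat(r) for q,_,r in D]; return x,e,D,Ts
E
python3 - <<'E'
from s import *
from ik import *
x,e,D,Ts=setup(); print(x.round(4),e,[t.as_rotvec().round(3).tolist() for t in Ts])
E
```

```text
t 3.08 q [0.0601, -0.4774, 2.2122, -0.1023, 1.1184, 1.9183] p [0.4236, 0.1036, 0.2821] F [0.4, 0.9, -0.2] tau [0.03, 0.17, -0.03] op 0.0
[[0.923, -0.253, 0.29], [-0.242, -0.967, -0.075], [0.3, -0.001, -0.954]]
[0.2228 0.441  0.5676 0.101  0.2511] 0.00014310718697818636 [[-0.0, 0.0, 1.571], [-0.0, 0.0, 1.571], [0.0, -0.0, 1.571]]
```

```bash
cat > plan.py <<'E'
from ik import *
H=np.array([.612,.0665,.0905]); yaw=-.283
ex=np.array([np.cos(yaw),np.sin(yaw),0]); ez=np.array([0,0,1.])
def tool(lean,head):  # z leans ahead by lean from down, heading head
    a=np.array([np.cos(head),np.sin(head),0]); z=np.sin(lean)*a-np.cos(lean)*ez; x=np.cos(lean)*a+np.sin(lean)*ez
    return R.from_matrix(np.stack([x,np.cross(z,x),z],1))
def tcp(th,lean,head,s=.016,w=.011):
    Rm=tool(lean,head); M=Rm.as_matrix(); lid=-np.cos(th)*ex+np.sin(th)*ez
    beta=np.pi/2-lean
    if th<beta: C=H+.151*lid+s*M[:,2]
    else: C=H+(.151-s)*lid
    return C-w*M[:,0],Rm
E
python3 - <<'E'
from plan import *
x,e,D,Ts=setup(); q0=np.array(D[-1][0])
for lean in (.5,.6,.7,.8,.9):
  for head in (-.28,-.5,-.75):
    q=q0; out=[]
    for th in (.1,.2,.5,.8,1.1,1.4,1.7,2.0):
        p,Rm=tcp(th,lean,head); q,er=ik(p,Rm,q,x,Ts[-1]); out.append((round(er,3),round((hi-q).min(),2),round((q-lo).min(),2)))
    print(lean,head,[o[0] for o in out],out[0],out[-1])
E
```

```text
0.5 -0.28 [np.float64(0.0), np.float64(0.0), np.float64(0.0), np.float64(0.0), np.float64(0.0), np.float64(0.0), np.float64(0.0), np.float64(0.0)] (np.float64(0.0), np.float64(0.06), np.float64(0.24)) (np.float64(0.0), np.float64(0.53), np.float64(0.43))
0.5 -0.5 [np.float64(0.0), np.float64(0.0), np.float64(0.0), np.float64(0.0), np.float64(0.0), np.float64(0.0), np.float64(0.0), np.float64(0.0)] (np.float64(0.0), np.float64(0.1), np.float64(0.34)) (np.float64(0.0), np.float64(0.53), np.float64(0.5))
0.5 -0.75 [np.float64(0.065), np.float64(0.054), np.float64(0.019), np.float64(0.0), np.float64(0.0), np.float64(0.0), np.float64(0.0), np.float64(0.0)] (np.float64(0.065), np.float64(0.0), np.float64(0.45)) (np.float64(0.0), np.float64(0.19), np.float64(0.61))
0.6 -0.28 [np.float64(0.0), np.float64(0.0), np.float64(0.0), np.float64(0.0), np.float64(0.0), np.float64(0.0), np.float64(0.0), np.float64(0.0)] (np.float64(0.0), np.float64(0.02), np.float64(0.15)) (np.float64(0.0), np.float64(0.48), np.float64(0.31))
0.6 -0.5 [np.float64(0.022), np.float64(0.007), np.float64(0.0), np.float64(
[... 2142 characters left out ...]
float64(0.0), np.float64(0.0), np.float64(0.0)] (np.float64(0.199), np.float64(0.0), np.float64(0.12)) (np.float64(0.0), np.float64(0.03), np.float64(0.02))
0.9 -0.5 [np.float64(0.235), np.float64(0.215), np.float64(0.162), np.float64(0.124), np.float64(0.096), np.float64(0.079), np.float64(0.072), np.float64(0.077)] (np.float64(0.235), np.float64(0.0), np.float64(0.14)) (np.float64(0.077), np.float64(0.0), np.float64(0.23))
0.9 -0.75 [np.float64(0.334), np.float64(0.316), np.float64(0.267), np.float64(0.232), np.float64(0.203), np.float64(0.184), np.float64(0.174), np.float64(0.174)] (np.float64(0.334), np.float64(0.0), np.float64(0.3)) (np.float64(0.174), np.float64(0.0), np.float64(0.45))
```

```bash
cat >> plan.py <<'E'
def show(wps,lean0=None):
    x,e,D,Ts=setup(); s=ctrl.get_state(); q=s["qpos"]; M=R.from_quat(s["tcp_rot"]); p0=s["eef_pos"]
    for p,Rm in wps:
        q,er=ik(p,Rm,q,x,Ts[-1]); d=M.inv().apply(p-p0); rv=(M.inv()*Rm).as_rotvec()
        print(p.round(3).tolist(),"delta",d.round(4).tolist(),rv.round(3).tolist(),"err",round(er,4),"marg",round((hi-q).min(),2),round((q-lo).min(),2))
E
python3 - <<'E'
from plan import *
w=[]
for back,dn in ((.04,.0),(.04,-.01),(.03,-.012),(.0,-.012),(0,0)):
    p,Rm=tcp(.17,.55,-.256); w.append((p-back*ex+dn*ez,Rm))
show(w)
for l in (.35,.45,.55):
    p,Rm=tcp(.17,l,-.256); show([(p-.03*ex-.012*ez,Rm)])
E
```

```text
[0.43, 0.119, 0.097] delta [-0.0537, -0.0167, 0.1776] [-0.001, 0.246, -0.0] err 0.0337 marg 0.0 0.3
[0.43, 0.119, 0.087] delta [-0.0567, -0.0167, 0.1871] [-0.001, 0.246, -0.0] err 0.0397 marg 0.0 0.28
[0.439, 0.117, 0.085] delta [-0.0478, -0.0164, 0.192] [-0.001, 0.246, -0.0] err 0.0224 marg 0.0 0.24
[0.468, 0.108, 0.085] delta [-0.0192, -0.0156, 0.201] [-0.001, 0.246, -0.0] err 0.0 marg 0.03 0.18
[0.468, 0.108, 0.097] delta [-0.0156, -0.0156, 0.1895] [-0.001, 0.246, -0.0] err 0.0 marg 0.04 0.21
[0.436, 0.118, 0.085] delta [-0.0513, -0.0164, 0.1903] [-0.001, 0.046, -0.0] err 0.0 marg 0.07 0.39
[0.437, 0.117, 0.085] delta [-0.0496, -0.0164, 0.1912] [-0.001, 0.146, -0.0] err 0.0 marg 0.02 0.29
[0.439, 0.117, 0.085] delta [-0.0478, -0.0164, 0.192] [-0.001, 0.246, -0.0] err 0.0224 marg 0.0 0.24
```

>>> carry_out(
  deltas=[-0.015,-0.004,0.048,0,0.012,0,-0.027,-0.008,0.095,0,0.024,0,-0.039,-0.012,0.143,0,0.036,0,-0.051,-0.016,0.19,0,0.046,0,-0.051,-0.016,0.19,0,0.046,0],
)

```text
time: 3.7
eef_pos: [0.4315, 0.1153, 0.0805]
tcp_rot: [0.978, -0.125, 0.166, 0.023]
contact_force: [-0.1, 0.3, -0.5]
opening: 0.001
finger_force: 0.0
```

```bash
python3 - <<'E'
from s import *
from plan import *
show([tuple([tcp(.17,l,-.256)[0]-b*ex+dn*ez,tool(l,-.256)]) for l,b,dn in ((.45,.015,-.012),(.5,.008,-.008),(.55,.0,-.006),(.55,0,0))]+[tcp(.25,.55,-.256),tcp(.35,.55,-.256),tcp(.45,.55,-.256)])
p,d=ctrl.read_camera("side"); cv2.imwrite("pics/side1.png",cv2.resize(p[100:260,180:400,::-1],None,fx=3,fy=3))
E
```

```text
t 3.7 q [0.1004, -0.1853, 2.3994, -0.204, 0.622, 2.0731] p [0.4315, 0.1153, 0.0805] F [-0.1, 0.3, -0.5] tau [-0.0, 0.17, -0.03] op 0.0
[[0.914, -0.252, 0.318], [-0.237, -0.968, -0.087], [0.33, 0.004, -0.944]]
[0.452, 0.113, 0.085] delta [0.0206, -0.0029, 0.0025] [0.003, 0.114, 0.002] err 0.0 marg 0.07 0.28
[0.459, 0.111, 0.089] delta [0.0294, -0.0027, 0.0015] [0.003, 0.164, 0.003] err 0.0 marg 0.06 0.24
[0.468, 0.108, 0.091] delta [0.0385, -0.0025, 0.0026] [0.003, 0.214, 0.003] err 0.0 marg 0.06 0.19
[0.468, 0.108, 0.097] delta [0.0405, -0.0024, -0.003] [0.003, 0.214, 0.003] err 0.0 marg 0.06 0.2
[0.471, 0.108, 0.108] delta [0.0467, -0.0023, -0.0134] [0.003, 0.214, 0.003] err 0.0 marg 0.07 0.23
[0.475, 0.106, 0.123] delta [0.0557, -0.0021, -0.0255] [0.003, 0.214, 0.003] err 0.0 marg 0.09 0.26
[0.48, 0.105, 0.137] delta [0.0658, -0.0019, -0.0367] [0.003, 0.214, 0.003] err 0.0 marg 0.11 0.29
```

View pics/side1.png

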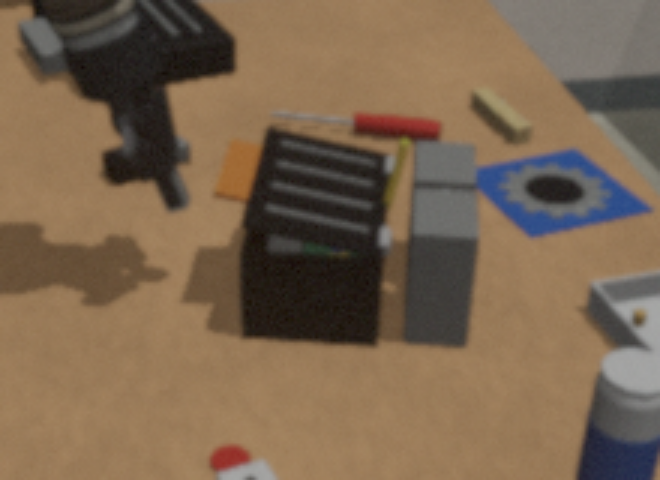

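>>> carry_out(
  deltas=[0.01,-0.001,0.002,0,0.06,0,0.02,-0.002,0.003,0,0.11,0,0.029,-0.002,0.002,0,0.16,0,0.038,-0.002,0.003,0,0.21,0,0.038,-0.002,0.003,0,0.21,0],
)

```text
time: 4.38
eef_pos: [0.4709, 0.1079, 0.0964]
tcp_rot: [0.954, -0.123, 0.272, 0.035]
contact_force: [-4.2, 0.6, -2.0]
opening: 0.0
finger_force: 2.5
```

```bash
python3 - <<'E'
from s import *
from plan import *
show([tcp(t,.55,-.256) for t in (.17,.25,.35,.45,.55,.65)])
E
```

```text
t 4.38 q [0.1157, -0.1856, 2.417, -0.4815, 0.4293, 2.3345] p [0.4709, 0.1079, 0.0964] F [-4.2, 0.6, -2.0] tau [0.23, 0.93, -0.05] op 0.0
[[0.821, -0.254, 0.511], [-0.215, -0.967, -0.135], [0.528, 0.001, -0.849]]
[0.468, 0.108, 0.097] delta [-0.0023, 0.0003, -0.0017] [0.001, -0.006, -0.0] err 0.0 marg 0.06 0.2
[0.471, 0.108, 0.108] delta [0.0061, 0.0004, -0.0104] [0.001, -0.006, -0.0] err 0.0 marg 0.07 0.23
[0.475, 0.106, 0.123] delta [0.0175, 0.0005, -0.0203] [0.001, -0.006, -0.0] err 0.0 marg 0.09 0.26
[0.48, 0.105, 0.137] delta [0.0298, 0.0007, -0.029] [0.001, -0.006, -0.0] err 0.0 marg 0.11 0.29
[0.487, 0.103, 0.15] delta [0.043, 0.0009, -0.0364] [0.001, -0.006, -0.0] err 0.0 marg 0.13 0.31
[0.496, 0.1, 0.162] delta [0.0568, 0.0011, -0.0425] [0.001, -0.006, -0.0] err 0.0 marg 0.15 0.33
```

>>> carry_out(
  deltas=[0.004,0,-0.008,0,0,0,0.01,0,-0.014,0,0,0,0.017,0,-0.02,0,0,0,0.024,0.001,-0.025,0,0,0,0.03,0.001,-0.029,0,0,0],
)

```text
time: 5.0
eef_pos: [0.4811, 0.105, 0.1362]
tcp_rot: [0.954, -0.123, 0.272, 0.034]
contact_force: [-5.0, 2.9, -0.2]
opening: 0.002
finger_force: 2.8
```

```bash
python3 - <<'E'
from s import *
from plan import *
show([tcp(t,.55,-.256) for t in (.45,.55,.65,.75,.85,.95)])
p,d=ctrl.read_camera("side"); cv2.imwrite("pics/side2.png",cv2.resize(p[100:260,180:400,::-1],None,fx=3,fy=3))
E
```

```text
t 5.0 q [0.103, -0.2458, 2.3776, -0.384, 0.5142, 2.2176] p [0.4811, 0.105, 0.1362] F [-5.0, 2.9, -0.2] tau [0.38, 0.98, 0.11] op 0.0
[[0.822, -0.253, 0.511], [-0.215, -0.968, -0.132], [0.528, -0.001, -0.849]]
[0.48, 0.105, 0.137] delta [-0.0001, 0.0004, -0.0008] [-0.001, -0.006, -0.0] err 0.0 marg 0.1 0.28
[0.487, 0.103, 0.15] delta [0.013, 0.0006, -0.0082] [-0.001, -0.006, -0.0] err 0.0 marg 0.13 0.31
[0.496, 0.1, 0.162] delta [0.0268, 0.0008, -0.0143] [-0.001, -0.006, -0.0] err 0.0 marg 0.15 0.33
[0.505, 0.098, 0.174] delta [0.0412, 0.0011, -0.0189] [-0.001, -0.006, -0.0] err 0.0 marg 0.18 0.35
[0.515, 0.095, 0.185] delta [0.0559, 0.0013, -0.0222] [-0.001, -0.006, -0.0] err 0.0 marg 0.21 0.36
[0.527, 0.091, 0.194] delta [0.0709, 0.0017, -0.0239] [-0.001, -0.006, -0.0] err 0.0 marg 0.24 0.38
```

View pics/side2.png

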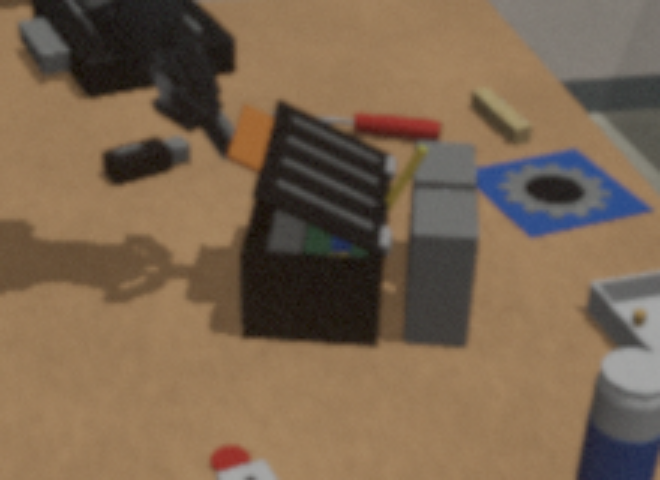

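The lid is rising, with the fingertip under the lip at (225,140). I'm carrying on.

>>> carry_out(
  deltas=[0.01,0.0,-0.007,0,0,0,0.021,0.001,-0.012,0,0,0,0.033,0.001,-0.017,0,0,0,0.045,0.001,-0.02,0,0,0,0.056,0.001,-0.022,0,0,0],
)

```text
time: 5.68
eef_pos: [0.5163, 0.0942, 0.1847]
tcp_rot: [0.954, -0.122, 0.273, 0.035]
contact_force: [-5.4, 0.7, -0.1]
opening: -0.002
finger_force: 1.8
```

```bash
cat > ang.py <<'E'
from h import *
from plan import H,ex,ez
# lid angle from both fixed cameras: black points of the lid above the case
def lidang(c="top"):
    K,C=cam(c); p,d=ctrl.read_camera(c); v,u=np.mgrid[:420,:560]
    W=(np.stack([u,v,np.ones_like(u)],-1)@np.linalg.inv(K).T)*d[...,None]; W=W@C[:3,:3].T+C[:3,3]-H
    ey=np.cross(ez,ex); X,Y,Z=W@ex,W@ey,W@ez
    r=np.hypot(X,Z); m=(d>0)&(np.abs(Y)<.088)&(r>.05)&(r<.118)&(Z>.02)&(X<.018)&(abs(Y)>.02)
    a=np.arctan2(Z[m],-X[m])+(0 if c=="x" else -np.arcsin(.006/r[m]))
    h,b=np.histogram(a,np.arange(0,2.2,.02)); k=h.argmax()
    print(c,"n",m.sum(),"mode",b[k].round(2),"med near",np.median(a[abs(a-b[k]-.01)<.06]).round(3))
E
python3 - <<'E'
from s import *
from plan import *
from ang import lidang
lidang("top"); lidang("side")
show([tcp(t,.55,-.256) for t in (.85,.9,.95,1.0,1.025,1.05,1.075)])
E
```

```text
t 5.67 q [0.0679, -0.2429, 2.2763, -0.3039, 0.5967, 2.1017] p [0.5163, 0.0942, 0.1847] F [-5.4, 0.7, -0.1] tau [0.18, 0.77, -0.08] op -0.0
[[0.821, -0.253, 0.511], [-0.214, -0.968, -0.134], [0.528, 0.0, -0.849]]
top n 596 mode 0.84 med near 0.86
side n 489 mode 0.88 med near 0.885
[0.515, 0.095, 0.185] delta [-0.0025, 0.0, -0.0002] [-0.001, -0.01, 0.0] err 0.0 marg 0.21 0.36
[0.521, 0.093, 0.189] delta [0.005, 0.0002, -0.0012] [-0.001, -0.01, 0.0] err 0.0 marg 0.22 0.37
[0.527, 0.091, 0.194] delta [0.0125, 0.0004, -0.0019] [-0.001, -0.01, 0.0] err 0.0 marg 0.24 0.38
[0.533, 0.09, 0.198] delta [0.0201, 0.0005, -0.0021] [-0.001, -0.01, 0.0] err 0.0 marg 0.25 0.38
[0.536, 0.088, 0.2] delta [0.0238, 0.0009, -0.0021] [-0.001, -0.01, 0.0] err 0.0 marg 0.26 0.38
[0.538, 0.088, 0.202] delta [0.0272, 0.0009, -0.002] [-0.001, -0.01, 0.0] err 0.0 marg 0.27 0.39
[0.541, 0.087, 0.203] delta [0.0305, 0.001, -0.0019] [-0.001, -0.01, 0.0] err 0.0 marg 0.28 0.39
```

>>> carry_out(
  deltas=[0.004,0,-0.001,0,0,0,0.008,0,-0.001,0,0,0,0.012,0,-0.002,0,0,0,0.016,0,-0.002,0,0,0],
)

```text
time: 6.28
eef_pos: [0.5273, 0.0913, 0.1932]
tcp_rot: [0.954, -0.122, 0.272, 0.035]
contact_force: [-3.6, -0.3, -0.4]
opening: -0.001
finger_force: 1.5
```

>>> carry_out(
  deltas=[0.002,0,0,0,0,0,0.004,0,0,0,0,0],
)

```text
time: 6.52
eef_pos: [0.5308, 0.0903, 0.1957]
tcp_rot: [0.954, -0.122, 0.272, 0.035]
contact_force: [-3.0, -1.7, -2.0]
opening: 0.001
finger_force: 1.4
```

```bash
python3 - <<'E'
from s import *
from plan import *
from ang import lidang
lidang("top"); lidang("side")
show([tcp(t,.55,-.256) for t in (1.0,1.05,1.1,1.15,1.2,1.25,1.3,1.35)])
E
```

```text
t 6.53 q [0.0559, -0.2234, 2.2386, -0.286, 0.6121, 2.0736] p [0.5308, 0.0903, 0.1957] F [-3.0, -1.7, -2.0] tau [-0.08, 0.73, -0.23] op 0.0
[[0.822, -0.253, 0.51], [-0.214, -0.968, -0.134], [0.527, 0.001, -0.85]]
top n 466 mode 0.98 med near 0.985
side n 432 mode 0.98 med near 0.996
[0.533, 0.09, 0.198] delta [0.0027, 0.0004, -0.0009] [-0.0, -0.006, 0.001] err 0.0 marg 0.25 0.38
[0.538, 0.088, 0.202] delta [0.0097, 0.0008, -0.0009] [-0.0, -0.006, 0.001] err 0.0 marg 0.27 0.39
[0.544, 0.086, 0.205] delta [0.0165, 0.001, -0.0004] [-0.0, -0.006, 0.001] err 0.0 marg 0.28 0.39
[0.55, 0.084, 0.208] delta [0.0232, 0.0012, 0.0003] [-0.0, -0.006, 0.001] err 0.0 marg 0.3 0.39
[0.556, 0.083, 0.211] delta [0.0298, 0.0013, 0.0014] [-0.0, -0.006, 0.001] err 0.0 marg 0.31 0.39
[0.562, 0.081, 0.213] delta [0.0364, 0.0015, 0.0028] [-0.0, -0.006, 0.001] err 0.0 marg 0.32 0.4
[0.568, 0.079, 0.215] delta [0.043, 0.0017, 0.0045] [-0.0, -0.006, 0.001] err 0.0 marg 0.34 0.4
[0.575, 0.077, 0.216] delta [0.0494, 0.0019, 0.0066] [-0.0, -0.006, 0.001] err 0.0 marg 0.35 0.4
```

>>> carry_out(
  deltas=[0.003,0,0,0,0,0,0.006,0,0,0,0,0,0.006,0,0,0,0,0],
)

```text
time: 7.0
eef_pos: [0.5362, 0.0893, 0.1994]
tcp_rot: [0.954, -0.122, 0.273, 0.035]
contact_force: [-1.6, -0.8, -1.3]
opening: 0.004
finger_force: 0.9
```

```bash
python3 s.py
```

```text
t 7.0 q [0.0524, -0.2159, 2.2258, -0.2807, 0.6145, 2.0657] p [0.5362, 0.0893, 0.1994] F [-1.6, -0.8, -1.3] tau [-0.05, 0.56, -0.19] op 0.0
[[0.821, -0.252, 0.512], [-0.214, -0.968, -0.133], [0.529, -0.0, -0.849]]
```

>>> carry_out(
  deltas=[0.002,0,0,0,0,0,0.004,0,0,0,0,0],
)

```text
time: 7.25
eef_pos: [0.539, 0.0885, 0.201]
tcp_rot: [0.954, -0.122, 0.272, 0.035]
contact_force: [-3.9, -0.3, -1.4]
opening: 0.005
finger_force: 1.5
```

>>> carry_out(
  deltas=[0.002,0,0,0,0,0,0.004,0,0,0,0,0],
)

```text
time: 7.5
eef_pos: [0.5423, 0.0876, 0.203]
tcp_rot: [0.954, -0.122, 0.272, 0.035]
contact_force: [-2.4, -0.9, -2.4]
opening: 0.003
finger_force: 1.5
```

>>> carry_out(
  deltas=[0.002,0,0,0,0,0,0.004,0,0,0,0,0],
)

```text
time: 7.75
eef_pos: [0.5455, 0.0867, 0.2049]
tcp_rot: [0.954, -0.122, 0.272, 0.035]
contact_force: [-2.1, -0.3, -2.3]
opening: 0.006
finger_force: 1.5
```

>>> carry_out(
  deltas=[0.002,0,0,0,0,0,0.004,0,0,0,0,0],
)

```text
time: 8.0
eef_pos: [0.549, 0.086, 0.2073]
tcp_rot: [0.954, -0.122, 0.272, 0.035]
contact_force: [-2.1, 0.9, -3.1]
opening: -0.002
finger_force: 1.4
```

>>> carry_out(
  deltas=[0.002,0,0,0,0,0,0.004,0,0,0,0,0],
)

```text
time: 8.25
eef_pos: [0.5523, 0.0851, 0.2096]
tcp_rot: [0.954, -0.122, 0.272, 0.035]
contact_force: [-1.6, 0.8, -2.5]
opening: 0.003
finger_force: 1.4
```

```bash
python3 - <<'E'
from s import *
from plan import *
from ang import lidang
lidang("top"); lidang("side")
show([tcp(t,.55,-.256) for t in (1.15,1.2,1.25,1.3,1.35)])
E
```

```text
t 8.25 q [0.0407, -0.191, 2.185, -0.2646, 0.6278, 2.04] p [0.5523, 0.0851, 0.2096] F [-1.6, 0.8, -2.5] tau [0.22, 0.82, 0.03] op 0.0
[[0.822, -0.252, 0.511], [-0.214, -0.968, -0.133], [0.528, -0.0, -0.849]]
top n 241 mode 1.16 med near 1.171
side n 317 mode 1.16 med near 1.177
[0.55, 0.084, 0.208] delta [-0.003, 0.0014, 0.0004] [-0.001, -0.007, 0.001] err 0.0 marg 0.29 0.39
[0.556, 0.083, 0.211] delta [0.0036, 0.0016, 0.0015] [-0.001, -0.007, 0.001] err 0.0 marg 0.31 0.39
[0.562, 0.081, 0.213] delta [0.0102, 0.0018, 0.0029] [-0.001, -0.007, 0.001] err 0.0 marg 0.32 0.4
[0.568, 0.079, 0.215] delta [0.0168, 0.002, 0.0047] [-0.001, -0.007, 0.001] err 0.0 marg 0.34 0.4
[0.575, 0.077, 0.216] delta [0.0232, 0.0021, 0.0067] [-0.001, -0.007, 0.001] err 0.0 marg 0.35 0.4
```

>>> carry_out(
  deltas=[0.002,0,0,0,0,0,0.004,0,0.001,0,0,0],
)

```text
time: 8.6
eef_pos: [0.5564, 0.084, 0.2114]
tcp_rot: [0.954, -0.122, 0.273, 0.035]
contact_force: [-3.2, -0.2, 0.2]
opening: -0.003
finger_force: 1.4
```

>>> carry_out(
  deltas=[0.002,0,0,0,0,0,0.004,0,0.001,0,0,0],
)

```text
time: 8.85
eef_pos: [0.5603, 0.0829, 0.2128]
tcp_rot: [0.954, -0.122, 0.273, 0.035]
contact_force: [-2.8, 0.9, 0.9]
opening: -0.001
finger_force: 1.4
```

>>> carry_out(
  deltas=[0.002,0,0,0,0,0,0.004,0,0.001,0,0,0],
)

```text
time: 9.1
eef_pos: [0.564, 0.082, 0.2139]
tcp_rot: [0.954, -0.122, 0.273, 0.035]
contact_force: [-3.0, 0.3, 0.6]
opening: 0.001
finger_force: 1.4
```

>>> carry_out(
  deltas=[0.002,0,0,0,0,0,0.004,0,0.001,0,0,0],
)

```text
time: 9.35
eef_pos: [0.5677, 0.081, 0.2149]
tcp_rot: [0.954, -0.122, 0.273, 0.035]
contact_force: [-3.2, 0.6, 1.1]
opening: 0.003
finger_force: 1.3
```

>>> carry_out(
  deltas=[0.002,0,0,0,0,0,0.004,0,0.001,0,0,0],
)

```text
time: 9.6
eef_pos: [0.5713, 0.08, 0.2159]
tcp_rot: [0.954, -0.122, 0.272, 0.035]
contact_force: [-2.9, -0.1, 1.4]
opening: 0.002
finger_force: 1.3
```

>>> carry_out(
  deltas=[0.002,0,0,0,0,0,0.004,0,0.001,0,0,0],
)

```text
time: 9.85
eef_pos: [0.575, 0.079, 0.2169]
tcp_rot: [0.954, -0.122, 0.272, 0.035]
contact_force: [-2.5, -1.3, -0.3]
opening: 0.002
finger_force: 1.3
```

```bash
python3 - <<'E'
from s import *
from plan import *
from ang import lidang
lidang("top"); lidang("side")
show([tcp(t,.55,-.256) for t in (1.3,1.35,1.4,1.45,1.5,1.55,1.6,1.65,1.7)])
E
```

```text
t 9.85 q [0.0252, -0.1476, 2.1335, -0.2499, 0.6326, 2.0136] p [0.575, 0.079, 0.2169] F [-2.5, -1.3, -0.3] tau [-0.06, 0.69, -0.14] op 0.0
[[0.822, -0.252, 0.51], [-0.214, -0.968, -0.133], [0.528, 0.0, -0.85]]
top n 27 mode 1.34 med near 1.351
side n 199 mode 1.34 med near 1.35
[0.568, 0.079, 0.215] delta [-0.0069, 0.0017, -0.0016] [-0.0, -0.006, 0.001] err 0.0 marg 0.34 0.4
[0.575, 0.077, 0.216] delta [-0.0005, 0.0019, 0.0004] [-0.0, -0.006, 0.001] err 0.0 marg 0.35 0.4
[0.581, 0.075, 0.218] delta [0.0058, 0.0021, 0.0028] [-0.0, -0.006, 0.001] err 0.0 marg 0.37 0.4
[0.587, 0.073, 0.219] delta [0.012, 0.0023, 0.0055] [-0.0, -0.006, 0.001] err 0.0 marg 0.38 0.4
[0.594, 0.072, 0.219] delta [0.018, 0.0025, 0.0085] [-0.0, -0.006, 0.001] err 0.0 marg 0.39 0.4
[0.6, 0.07, 0.22] delta [0.0239, 0.0026, 0.0118] [-0.0, -0.006, 0.001] err 0.0 marg 0.41 0.39
[0.607, 0.068, 0.22] delta [0.0296, 0.0028, 0.0154] [-0.0, -0.006, 0.001] err 0.0 marg 0.42 0.39
[0.613, 0.066, 0.219] delta [0.0352, 0.003, 0.0192] [-0.0, -0.006, 0.001] err 0.0 marg 0.43 0.39
[0.62, 0.064, 0.219] delta [0.0405, 0.0032, 0.0234] [-0.0, -0.006, 0.001] err 0.0 marg 0.45 0.39
```

>>> carry_out(
  deltas=[0.002,0,0.001,0,0,0,0.004,0,0.002,0,0,0],
)

```text
time: 10.2
eef_pos: [0.5796, 0.0779, 0.2178]
tcp_rot: [0.954, -0.122, 0.272, 0.035]
contact_force: [-3.4, -0.5, 0.9]
opening: 0.002
finger_force: 1.3
```

>>> carry_out(
  deltas=[0.005,0,0.002,0,0,0,0.01,0,0.004,0,0,0,0.015,0,0.007,0,0,0,0.02,0,0.01,0,0,0,0.025,0,0.013,0,0,0],
)

```text
time: 10.82
eef_pos: [0.6071, 0.0707, 0.2199]
tcp_rot: [0.954, -0.122, 0.273, 0.035]
contact_force: [-3.1, -0.8, 1.1]
opening: -0.002
finger_force: 1.2
```

```bash
python3 - <<'E'
from s import *
from plan import *
from ang import lidang
lidang("side")
show([tcp(t,.55,-.256) for t in (1.6,1.65,1.7,1.75,1.8,1.85,1.9,1.95,2.0)])
E
```

```text
t 10.82 q [0.0063, -0.079, 2.0661, -0.2349, 0.6264, 1.9859] p [0.6071, 0.0707, 0.2199] F [-3.1, -0.8, 1.1] tau [-0.09, 0.53, -0.15] op -0.0
[[0.822, -0.252, 0.511], [-0.214, -0.968, -0.133], [0.528, -0.0, -0.849]]
side n 52 mode 1.58 med near 1.589
[0.607, 0.068, 0.22] delta [-0.0003, 0.0029, 0.0002] [-0.001, -0.007, 0.0] err 0.0 marg 0.42 0.39
[0.613, 0.066, 0.219] delta [0.0053, 0.0031, 0.004] [-0.001, -0.007, 0.0] err 0.0 marg 0.43 0.39
[0.62, 0.064, 0.219] delta [0.0106, 0.0033, 0.0082] [-0.001, -0.007, 0.0] err 0.0 marg 0.44 0.39
[0.626, 0.062, 0.218] delta [0.0157, 0.0035, 0.0126] [-0.001, -0.007, 0.0] err 0.0 marg 0.46 0.38
[0.632, 0.06, 0.216] delta [0.0206, 0.0037, 0.0173] [-0.001, -0.007, 0.0] err 0.0 marg 0.47 0.38
[0.639, 0.058, 0.215] delta [0.0252, 0.0038, 0.0221] [-0.001, -0.007, 0.0] err 0.0 marg 0.48 0.38
[0.645, 0.057, 0.213] delta [0.0296, 0.004, 0.0273] [-0.001, -0.007, 0.0] err 0.0 marg 0.49 0.37
[0.651, 0.055, 0.21] delta [0.0337, 0.0042, 0.0326] [-0.001, -0.007, 0.0] err 0.0 marg 0.5 0.37
[0.657, 0.053, 0.208] delta [0.0376, 0.0044, 0.0381] [-0.001, -0.007, 0.0] err 0.0 marg 0.52 0.36
```

>>> carry_out(
  deltas=[0.003,0,0.002,0,0,0,0.006,0,0.005,0,0,0,0.006,0,0.005,0,0,0],
)

```text
time: 11.25
eef_pos: [0.6145, 0.069, 0.2187]
tcp_rot: [0.954, -0.122, 0.273, 0.035]
contact_force: [0.4, 0.3, -0.7]
opening: -0.0
finger_force: 0.0
```

>>> carry_out(
  deltas=[0.002,0,0.001,0,0,0,0.003,0,0.003,0,0,0],
)

```text
time: 11.5
eef_pos: [0.6182, 0.068, 0.2179]
tcp_rot: [0.954, -0.122, 0.273, 0.035]
contact_force: [-2.5, 0.7, 1.7]
opening: 0.0
finger_force: 1.1
```

>>> carry_out(
  deltas=[0.002,0,0.001,0,0,0,0.003,0,0.003,0,0,0],
)

```text
time: 11.75
eef_pos: [0.6223, 0.0668, 0.2169]
tcp_rot: [0.954, -0.122, 0.273, 0.035]
contact_force: [-2.1, 0.5, 2.0]
opening: -0.001
finger_force: 1.0
```

>>> carry_out(
  deltas=[0.002,0,0.001,0,0,0,0.003,0,0.003,0,0,0],
)

```text
time: 12.0
eef_pos: [0.6263, 0.0657, 0.2159]
tcp_rot: [0.954, -0.122, 0.272, 0.035]
contact_force: [-2.4, -0.1, 2.3]
opening: 0.003
finger_force: 1.0
```

>>> carry_out(
  deltas=[0.002,0,0.001,0,0,0,0.003,0,0.003,0,0,0],
)

```text
time: 12.25
eef_pos: [0.6302, 0.0646, 0.2148]
tcp_rot: [0.954, -0.122, 0.272, 0.035]
contact_force: [-2.4, -0.0, 1.3]
opening: -0.002
finger_force: 1.0
```

>>> carry_out(
  deltas=[0.002,0,0.001,0,0,0,0.003,0,0.003,0,0,0],
)

```text
time: 12.5
eef_pos: [0.6342, 0.0636, 0.2138]
tcp_rot: [0.954, -0.122, 0.272, 0.035]
contact_force: [-1.2, 0.5, 1.6]
opening: -0.001
finger_force: 1.0
```

>>> carry_out(
  deltas=[0.002,0,0.001,0,0,0,0.003,0,0.003,0,0,0],
)

```text
time: 12.75
eef_pos: [0.6381, 0.0625, 0.2127]
tcp_rot: [0.954, -0.122, 0.272, 0.035]
contact_force: [-1.1, -1.3, 1.8]
opening: -0.0
finger_force: 1.0
```

>>> carry_out(
  deltas=[0.002,0,0.001,0,0,0,0.003,0,0.003,0,0,0],
)

```text
time: 13.0
eef_pos: [0.642, 0.0615, 0.2117]
tcp_rot: [0.954, -0.122, 0.272, 0.035]
contact_force: [-1.6, -0.6, -0.1]
opening: 0.001
finger_force: 1.1
```

```bash
python3 - <<'E'
from s import *
from plan import *
show([tcp(t,.55,-.256) for t in (1.8,1.85,1.9,1.95,2.0,2.05)])
p,d=ctrl.read_camera("side"); cv2.imwrite("pics/side3.png",cv2.resize(p[90:260,180:400,::-1],None,fx=3,fy=3))
E
```

```text
t 13.0 q [-0.012, 0.0068, 1.9988, -0.2256, 0.6054, 1.9649] p [0.642, 0.0615, 0.2117] F [-1.6, -0.6, -0.1] tau [-0.12, 0.51, -0.11] op 0.0
[[0.822, -0.252, 0.511], [-0.214, -0.968, -0.133], [0.528, 0.0, -0.849]]
[0.632, 0.06, 0.216] delta [-0.0053, 0.0035, -0.0086] [-0.0, -0.006, 0.001] err 0.0 marg 0.47 0.38
[0.639, 0.058, 0.215] delta [-0.0006, 0.0037, -0.0037] [-0.0, -0.006, 0.001] err 0.0 marg 0.48 0.38
[0.645, 0.057, 0.213] delta [0.0038, 0.0039, 0.0014] [-0.0, -0.006, 0.001] err 0.0 marg 0.49 0.37
[0.651, 0.055, 0.21] delta [0.0079, 0.0041, 0.0067] [-0.0, -0.006, 0.001] err 0.0 marg 0.5 0.37
[0.657, 0.053, 0.208] delta [0.0118, 0.0043, 0.0122] [-0.0, -0.006, 0.001] err 0.0 marg 0.51 0.36
[0.663, 0.051, 0.205] delta [0.0154, 0.0044, 0.0179] [-0.0, -0.006, 0.001] err 0.0 marg 0.52 0.36
```

View pics/side3.png

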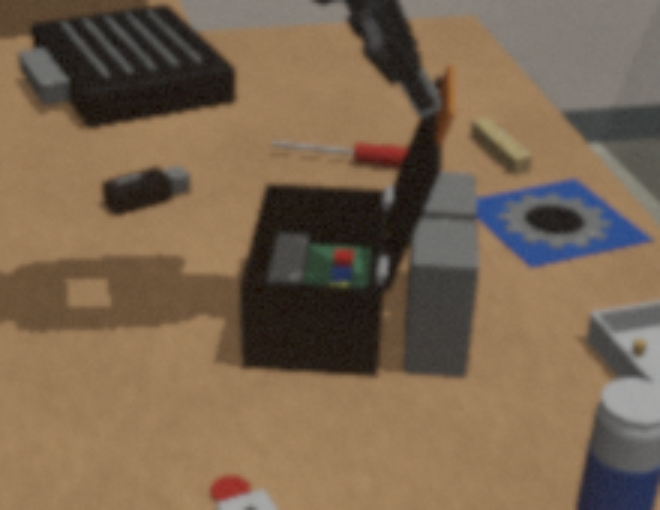

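The lid is past upright, leaning back over the housing, with the fingertip at (430,95). The stop should be within about 0.1 rad.

>>> carry_out(
  deltas=[0.001,0,0.001,0,0,0,0.003,0,0.003,0,0,0],
)

```text
time: 13.3
eef_pos: [0.6446, 0.0607, 0.2109]
tcp_rot: [0.954, -0.123, 0.27, 0.035]
contact_force: [-17.9, 1.1, 11.0]
opening: -0.003
finger_force: 9.9
```

>>> carry_out(
  deltas=[-0.0005,0,-0.0005,0,0,0,-0.0005,0,-0.0005,0,0,0,-0.0005,0,-0.0005,0,0,0],
)

```text
time: 13.68
eef_pos: [0.6442, 0.0608, 0.2111]
tcp_rot: [0.954, -0.122, 0.271, 0.035]
contact_force: [-8.6, 0.6, 5.5]
opening: -0.003
finger_force: 5.1
```

```bash
python3 - <<'E'
from s import *
n=np.array([-.96,.27,0]);
go(s["eef_pos"]+[-.10,.02,.03])
E
```

```text
t 13.68 q [-0.0131, 0.0131, 1.993, -0.2244, 0.6074, 1.9631] p [0.6442, 0.0608, 0.2111] F [-8.6, 0.6, 5.5] tau [-0.08, 1.14, -0.31] op -0.0
[[0.823, -0.253, 0.508], [-0.215, -0.968, -0.134], [0.525, 0.001, -0.851]]
tool shift to [0.54421904 0.08082609 0.24106017] [-0.071, 0.006, -0.079]
```

>>> carry_out(
  deltas=[-0.018,0.001,-0.02,0,0,0,-0.035,0.003,-0.04,0,0,0,-0.053,0.005,-0.06,0,0,0,-0.071,0.006,-0.079,0,0,0,-0.071,0.006,-0.079,0,0,0],
)

```text
time: 14.3
eef_pos: [0.545, 0.0813, 0.2419]
tcp_rot: [0.953, -0.122, 0.274, 0.034]
contact_force: [-0.5, 0.1, -0.2]
opening: 0.004
finger_force: 0.0
```

```bash
python3 - <<'E'
from s import *
from plan import *
T=lambda a:tool(a,.245)
show([(np.array([.457,-.205,.2]),T(0)),(np.array([.457,-.205,.028]),T(0))])
E
```

```text
t 14.3 q [0.0319, -0.2513, 2.1732, -0.2349, 0.6923, 1.9977] p [0.545, 0.0813, 0.2419] F [-0.5, 0.1, -0.2] tau [0.01, 0.24, 0.04] op 0.0
[[0.82, -0.251, 0.514], [-0.214, -0.968, -0.132], [0.531, -0.001, -0.848]]
[0.457, -0.205, 0.2] delta [-0.0333, 0.2993, 0.0281] [0.138, -0.548, -0.486] err 0.0 marg 0.45 0.82
[0.457, -0.205, 0.028] delta [-0.1245, 0.2995, 0.1739] [0.138, -0.548, -0.486] err 0.0 marg 0.33 0.6
```

>>> carry_out(
  deltas=[-0.007,0.058,0.005,0.028,-0.11,-0.097,-0.014,0.116,0.01,0.055,-0.22,-0.194,-0.021,0.175,0.016,0.083,-0.329,-0.292,-0.027,0.235,0.022,0.11,-0.438,-0.389,-0.033,0.295,0.028,0.138,-0.548,-0.486],
)

```text
time: 14.92
eef_pos: [0.4655, -0.1804, 0.2033]
tcp_rot: [0.992, 0.123, -0.002, 0.0]
contact_force: [0.6, -0.7, -0.2]
opening: -0.003
finger_force: 0.0
```

```bash
python3 - <<'E'
from s import *
from plan import *
T=lambda a:tool(a,.245)
show([(np.array([.457,-.205,.028]),T(0))])
for c in ("top","side"):
    K,C=cam(c); p,d=ctrl.read_camera(c)
    hsv=cv2.cvtColor(p,cv2.COLOR_RGB2HSV).astype(int); v,u=np.mgrid[:420,:560]
    W=(np.stack([u,v,np.ones_like(u)],-1)@np.linalg.inv(K).T)*d[...,None]; W=W@C[:3,:3].T+C[:3,3]
    m=(hsv[...,0]>22)&(hsv[...,0]<34)&(hsv[...,1]>120)&(W[...,2]>.049)&(W[...,2]<.062)&(abs(W[...,0]-.466)<.05)&(abs(W[...,1]+.25)<.08)
    print(c,m.sum(),W[m].mean(0).round(3))
E
```

```text
t 14.93 q [-0.5715, -0.0794, 2.0261, -0.0038, 1.1977, 0.7547] p [0.4655, -0.1804, 0.2033] F [0.6, -0.7, -0.2] tau [-0.01, -0.02, 0.03] op -0.0
[[0.97, 0.243, -0.004], [0.243, -0.97, -0.001], [-0.004, 0.0, -1.0]]
[0.457, -0.205, 0.028] delta [-0.0135, 0.0217, 0.1753] [0.0, 0.004, 0.001] err 0.0 marg 0.34 0.6
top 21 [ 0.462 -0.248  0.054]
side 101 [ 0.466 -0.254  0.055]
```

>>> carry_out(
  deltas=[-0.005,0.004,0.04,0,0,0,-0.01,0.008,0.08,0,0,0,-0.01,0.01,0.11,0,0,0,-0.01,0.01,0.11,0,0,0],
)

```text
time: 15.52
eef_pos: [0.4561, -0.1882, 0.0902]
tcp_rot: [0.993, 0.121, -0.004, -0.002]
contact_force: [-0.3, 0.1, 1.0]
opening: -0.002
finger_force: 0.0
```

```bash
python3 - <<'E'
from s import *
go((.457,-.208,.028)); go((.481-.007,-.305+.027,.028))
E
```

```text
t 15.53 q [-0.5962, 0.0593, 2.1175, -0.0027, 0.9726, 0.733] p [0.4561, -0.1882, 0.0902] F [-0.3, 0.1, 1.0] tau [0.03, -0.03, -0.0] op -0.0
[[0.971, 0.241, -0.008], [0.241, -0.971, 0.003], [-0.007, -0.004, -1.0]]
tool shift to (0.457, -0.208, 0.028) [-0.003, 0.02, 0.062]
tool shift to (0.474, -0.27799999999999997, 0.028) [-0.004, 0.092, 0.062]
```

>>> carry_out(
  deltas=[-0.002,0.003,0.03,0,0,0,-0.003,0.006,0.06,0,0,0,-0.003,0.006,0.06,0,0,0],
)

```text
time: 15.9
eef_pos: [0.4554, -0.1955, 0.0324]
tcp_rot: [0.993, 0.121, -0.003, -0.001]
contact_force: [0.6, 0.0, -0.4]
opening: -0.001
finger_force: 0.0
```

>>> carry_out(
  deltas=[0,0.015,0,0,0,0,0,0.03,0,0,0,0,0,0.045,0,0,0,0,0,0.06,0,0,0,0,0,0.07,0,0,0,0],
)

```text
time: 16.52
eef_pos: [0.4728, -0.2651, 0.0331]
tcp_rot: [0.993, 0.121, -0.002, 0.0]
contact_force: [0.5, 2.1, 1.4]
opening: -0.0
finger_force: 0.9
```

```bash
cat > grip.py <<'E'
from s import *
go((.4735,-.280,.028))
for c in ("top","side"):
    K,C=cam(c); p,d=ctrl.read_camera(c)
    hsv=cv2.cvtColor(p,cv2.COLOR_RGB2HSV).astype(int); v,u=np.mgrid[:420,:560]
    W=(np.stack([u,v,np.ones_like(u)],-1)@np.linalg.inv(K).T)*d[...,None]; W=W@C[:3,:3].T+C[:3,3]
    m=(hsv[...,0]>22)&(hsv[...,0]<34)&(hsv[...,1]>120)&(W[...,2]>.049)&(W[...,2]<.062)&(abs(W[...,0]-.47)<.05)&(abs(W[...,1]+.27)<.08)
    g=W[m].mean(0); print(c,m.sum(),g.round(3),"to green",np.hypot(*(g[:2]-[.4905,-.348])).round(4))
E
python3 grip.py
```

```text
t 16.52 q [-0.697, 0.2526, 2.0235, -0.0035, 0.8676, 0.6332] p [0.4728, -0.2651, 0.0331] F [0.5, 2.1, 1.4] tau [0.3, -0.01, -0.02] op -0.0
[[0.971, 0.24, -0.003], [0.24, -0.971, -0.001], [-0.003, -0.0, -1.0]]
tool shift to (0.4735, -0.28, 0.028) [-0.003, 0.015, 0.005]
top 0 [nan nan nan] to green nan
side 111 [ 0.476 -0.293  0.055] to green 0.0568grip.py:8: RuntimeWarning: Mean of empty slice.
  g=W[m].mean(0); print(c,m.sum(),g.round(3),"to green",np.hypot(*(g[:2]-[.4905,-.348])).round(4))
  ret = um.true_divide(
```

>>> carry_out(
  deltas=[0,0.004,0,0,0,0,0,0.008,0,0,0,0,0,0.01,0,0,0,0,0,0.01,0,0,0,0],
)

```text
time: 17.12
eef_pos: [0.4747, -0.2735, 0.0326]
tcp_rot: [0.993, 0.122, -0.002, -0.0]
contact_force: [-0.9, 0.7, -0.6]
opening: -0.003
finger_force: 0.5
```

>>> carry_out(
  deltas=[0,0.002,0,0,0,0,0,0.004,0,0,0,0,0,0.004,0,0,0,0],
)

```text
time: 17.5
eef_pos: [0.4759, -0.2776, 0.0328]
tcp_rot: [0.993, 0.121, -0.002, 0.0]
contact_force: [-0.8, 1.6, -0.9]
opening: -0.0
finger_force: 0.6
```

```bash
python3 grip.py 2>/dev/null
```

```text
t 17.5 q [-0.711, 0.2702, 2.0019, -0.0038, 0.8719, 0.6188] p [0.4759, -0.2776, 0.0328] F [-0.8, 1.6, -0.9] tau [0.12, 0.16, 0.02] op -0.0
[[0.971, 0.241, -0.004], [0.241, -0.971, -0.001], [-0.004, -0.0, -1.0]]
tool shift to (0.4735, -0.28, 0.028) [-0.003, 0.002, 0.005]
top 0 [nan nan nan] to green nan
side 116 [ 0.479 -0.304  0.055] to green 0.0457
```

>>> carry_out(
  deltas=[0,0.001,0,0,0,0,0,0.002,0,0,0,0],
)

```text
time: 17.85
eef_pos: [0.4764, -0.2795, 0.0329]
tcp_rot: [0.993, 0.122, -0.002, 0.0]
contact_force: [-0.7, 2.6, -0.1]
opening: -0.001
finger_force: 0.8
```

Next I back the finger off along the track, raise it clear and check the result.

>>> carry_out(
  deltas=[0,-0.015,0,0,0,0,0,-0.03,0,0,0,0,0,-0.03,-0.06,0,0,0,0,-0.03,-0.12,0,0,0,0,-0.03,-0.17,0,0,0],
)

```text
time: 18.48
eef_pos: [0.4699, -0.2494, 0.2055]
tcp_rot: [0.993, 0.122, -0.001, 0.001]
contact_force: [0.5, -0.2, -0.0]
opening: 0.002
finger_force: 0.0
```

```bash
python3 grip.py 2>/dev/null; python3 - <<'E'
from h import *
p,d=ctrl.read_camera("side"); cv2.imwrite("pics/side4.png",p[:,:,::-1])
E
```

```text
t 18.48 q [-0.6775, -0.0065, 1.9515, -0.003, 1.1965, 0.6501] p [0.4699, -0.2494, 0.2055] F [0.5, -0.2, -0.0] tau [-0.05, -0.03, -0.01] op 0.0
[[0.97, 0.242, -0.002], [0.242, -0.97, -0.002], [-0.002, 0.002, -1.0]]
tool shift to (0.4735, -0.28, 0.028) [-0.004, 0.03, 0.178]
top 0 [nan nan nan] to green nan
side 115 [ 0.48  -0.306  0.055] to green 0.0432
```

View pics/side4.png

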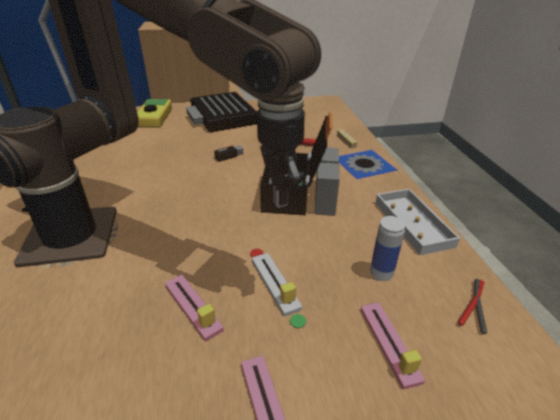

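The lid at (320,145) stands open past upright. The grip at (288,293) is at the green disc's end, and the can, plug and screwdriver are where they were. The gripper is clear, so I'm handing in.

```bash
python3 -c "
from plant import ctrl
print(ctrl.sign_off())"
```

```text
the job is handed in; nothing more can be done
None
```

I opened the lid until it met its stop past upright (about 108°), pressing at about 21 N and then easing off. It is left standing there, and the yellow grip is at the green disc's end. The can, plug and screwdriver were not touched, and the job is handed in; the hand-in gave no verdict back.

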